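Shut the guarded gas cock with its spanner

ROBOT

A 6-joint arm with a two-finger parallel gripper is mounted at the origin on the work surface; the furniture and walls round the work are solid. World frame = base frame: x ahead of the robot, y to its left, z up, the work surface at z = 0. Lengths are in m, angles in rad, forces in N, time in s.
With the tool pointing down it reaches from about 0.375 to 0.9 m from the base axis. Payload 3.1 kg.
Tool frame: the origin (TCP) lies midway between the tips of the shut fingers; the grasp point (between the pads) lies robot.grip_depth behind it (robot.grip_depth is the distance from the TCP to the grasp point, in m); z points along the fingers, y is the line along which they close (so a half turn about z gives the same grasp; the last joint's range is limited). The gripper opens to 87 mm and grips with 3 to 60 N. Pads are 19 mm wide; open, the fingers measure 117 mm over their backs; the gripper's body (75 mm by 190 mm) begins 51 mm behind the grasp point.
Start: joints at [-0.864, 0.527, 1.433, -0, 1.181, -0.178], TCP at [0.484, -0.395, 0.223] pointing down, gripper open.
Joint ranges: [-3.08, 3.08], [-0.75, 2.2], [0.22, 2.44], [-1.43, 4.57], [0, 2.65], [-2.85, 2.85]. Speed limits (rad/s): [2.79, 2.79, 3.14, 3.14, 3.14, 3.14].

INTERFACE

Orientations are given as a unit quaternion [x, y, z, w].
In Python, from rig import robot gives the robot as it stands.
- The arm moves only by the tool step_hand, called by a JSON object that holds its "name" and its "arguments", one argument or row to a line. Schema: {"type":"object","properties":{"plan":{"type":"array","items":{"type":"array","items":{"type":"array","items":{"type":"number"},"minItems":4,"maxItems":4},"minItems":1,"maxItems":20},"minItems":1,"maxItems":1},"jaw":{"type":"number"},"grip_n":{"type":"number"},"only":{"type":"string"},"quiet":{"type":"boolean"},"lines":{"type":"string"}},"required":["plan"],"additionalProperties":false}. plan is a list that holds a single list of rows (three levels of brackets), with 1 to 20 rows, each of 4 numbers: dx, dy, dz in m, then a turn about the tool's z in rad; each row shifts and turns the commanded pose from where the row before left it, along the tool's axes as they then stand; what a row does not reach is not made up. A row lasts 1/12 s, in which the tool goes at most 0.0417 m and 0.125 rad, less where a joint would pass 70% of its speed; a pose out of reach is approached as far as the arm can. jaw is the finger opening in m, set as the call begins (left out keeps the last). The fingers move at their own pace and stop on an object; grip_n is the grip in N (left out, the last holds). Time passes only in rows, so rows that do not move let the fingers close. The tool returns the time, the measured TCP pose, the force, the opening and the grip force at its end. only (a regular expression) keeps the lines of the reply that match it, lines (a string "A,B") keeps lines A to B, and quiet returns only ok. Input that does not fit is refused with a message, and nothing moves.
- robot.get_obs(): the state, without advancing time (a new reading comes with each control period).
- robot.camera(name): name is "scene" or "top" or "wrist"; returns a dict with "img" (384x512x3 uint8, red, green, blue), "fx", "fy", "cx", "cy" (pixels), "xyz" and "attitude" of the camera in the world. Camera axes: x right, y down, z forward; pixel columns grow to the right and rows downward; lengths in m; the calibration is good to about 2 mm. The wrist camera is an equidistant fisheye: a pixel r from the principal point sees the ray r / f radians off the axis. A picture is of the moment at which its call begins. There is no depth.
- robot.hand_in(): hands the job in; it is judged then, once.
The state is a dict: "time": time; "q": joint angles; "joint_velocities": joint speeds; "joint_torque": joint torques, N m; "position": TCP position; "tool_rot": TCP orientation; "ft_force": force on the tool from outside, world axes, zero at the start; "moment": the same for the moment, N m; "grip_width": finger opening in m; "grip_force": force on a finger pad.
Only numpy, scipy, OpenCV 4.12 (cv2) and the standard library are available. Lean on these libraries where they do the work, as an engineer would, in place of code of your own. Each camera call takes 0.05 s, during which the arm holds its last target. There are 200 camera calls.

TASK

Shut the gas cock fully with its open-ended spanner. The spanner stands handle-down in the sloping tool rack, so draw it out by its head, set it down on the worktop, and take it again by the handle to reach the square under the bar guard. When the cock is shut, take the spanner off, lay it flat on the worktop clear of the valve, and leave everything else where it is.

Things in the scene. Friction and masses are not known exactly. Their poses are not given: they have to be found in the camera images.
- spanner: single-ended open-jaw steel spanner, 181 mm long, about 0.3 kg. Origin at the centre of the jaw opening, on the underside; +x out of the jaw, y across, z normal to its flat faces. It starts handle-down in the rack's pocket, 130 mm deep in it, jaw up, sloping 30 degrees from level, z side up, and comes out along its own +x (it is set down with its underside on the worktop)
- jaw (a point): centre of the jaw opening at mid thickness, 7 mm above the spanner's origin along its z. Opening 28.5 mm wide between two rounded prongs that reach 16 mm forward of this point; the throat is 14 mm behind it. Head 48 mm wide with parallel outer sides from 27 mm behind to 11 mm before this point, 14 mm thick
- handle (a point): point on the spanner's handle 112 mm behind the jaw's centre, at mid thickness: hold it about here to use it. The handle is a flat bar 22 mm wide and 12 mm thick, its underside flush with the head's; it runs from the head to a rounded end 165 mm behind the jaw's centre
- rack: fixed steel tool rack, base plate 170 x 130 mm, with two pockets that rise towards its +x at 30 degrees; origin on the worktop. The spanner's pocket is at y = 0 (inside 26 x 16 mm, 130 mm deep; mouth at about x = +43, z = 87 to 101 mm); the pocket at y = -74 mm holds a fixed punch that sticks out about 90 mm past the mouth
- valve: fixed gas plug cock; its pipe runs 300 mm along its y axis (top at z = 66 mm). Origin on the worktop under the plug's upright axis, front -x (to the robot). A guard of 12 mm bar stands on two legs at x = +56, y = +-27 mm and reaches forward over the plug as a U to x = -72 mm, 66 mm wide, z = 141 to 153 mm; under it the front and both sides are open. Base plate 124 x 100 mm
- square (a point): centre of the plug's square head: 26 mm across flats, from z = 84 to 118 mm over the worktop (this point at 101 mm), on the plug's upright axis, under the guard; below it a round collar of 23 mm radius, top at z = 84 mm. A dark groove across its top lies along the bore
- cock (a joint): turn of the plug about its upright axis, rad: 0 = open (flats along the valve's x and y axes, groove along the pipe), grows clockwise seen from above, 1.571 = fully shut (groove across the pipe) against a rigid stop. Starts partly open, 0.25 to 0.85. Stiff: it turns at about 0.7 N m (6 N at the handle) and stays where it is left
- half_brick: bystander: half fire brick, 62 x 112 x 52 mm, origin under its centre
- tape_measure: bystander: yellow tape measure, 32 x 78 x 59 mm, origin under its centre
- hoof_pick: bystander: hoof pick with a blue handle, 43 x 154 x 18 mm, origin under its centre
- shoe_a: bystander: loose horseshoe, 113 x 134 x 10 mm, origin under its centre. The heap of old horseshoes beside it is fixed: it lies within x = 0.15 to 0.49, y = -0.05 to 0.19 of the worktop and is up to 100 mm high; the worktop between the heap, the rack and the valve is bare (about x = 0.45 to 0.53, y = -0.2 to -0.05)
- hammer: bystander: hammer with a wooden handle, 116 x 301 x 24 mm, origin under its centre
- mug: bystander: white enamel mug, 82 x 109 x 81 mm, origin under its centre

How it is judged:
By the outcome, as a careful person would: the job done as asked, in the order asked, and still so for the second after the job is handed in, with the robot touching nothing.
It also fails if it takes over 61 s, if anything falls off the work surface, if the arm or the gripper's body presses on something with over 40 N, if the wrist force passes 120 N, or if a joint passes its speed limit or range.

## Working session

There is one attempt and no reset: what is moved stays moved. The work goes in short steps, Python scripts to look and compute and a tool call to move; the robot and the scene stay as the last step left them, time stands still between calls to the robot, and variables do not carry over. Pictures are saved under pics/ and viewed, at most 10 in all, crops included, and the job is handed in when it is done.

```bash
ls; mkdir -p pics
```

Run:
```python
from rig import robot
import cv2
o=robot.get_obs();print(o['time'],o['position'],o['tool_rot'],o['grip_width'],robot.grip_depth)
for n in ['scene','top','wrist']:
    c=robot.camera(n);print(n,c['fx'],c['fy'],c['cx'],c['cy'],c['xyz'],c['attitude'])
    cv2.imwrite(f'pics/{n}0.png',c['img'][:,:,::-1])
import numpy as np
```

Run:
```python
import cv2
for n in ['scene','top']:
    a=cv2.imread(f'pics/{n}0.png');cv2.imwrite(f'pics/{n}0b.png',cv2.resize(a,(800,600),interpolation=cv2.INTER_CUBIC))
```

```text
pics
rig.py
0.0 [ 0.48355108 -0.39482058  0.22157453] [ 9.03501195e-01  4.28584203e-01 -2.96474725e-04 -1.04107084e-03] 0.08701122207160977 0.0187
scene 495.81616484597345 495.81616484597345 255.37168460273134 189.29217042541455 [ 0.59420543 -1.2568318   0.78205303] [ 0.85581552  0.03663608 -0.01768017 -0.51567917]
top 405.8395453957735 405.8395453957735 249.39722880277628 190.9190311332486 [ 0.37198274 -0.02243816  1.30391779] [-0.69746311  0.71438565 -0.04102361  0.03892828]
wrist 297.3186396354542 297.3186396354542 255.01112089270381 188.67258653611404 [ 0.53583667 -0.33098276  0.38429635] [ 0.93115761 -0.33129355 -0.05208426  0.14309898]
```

View pics/top0b.png

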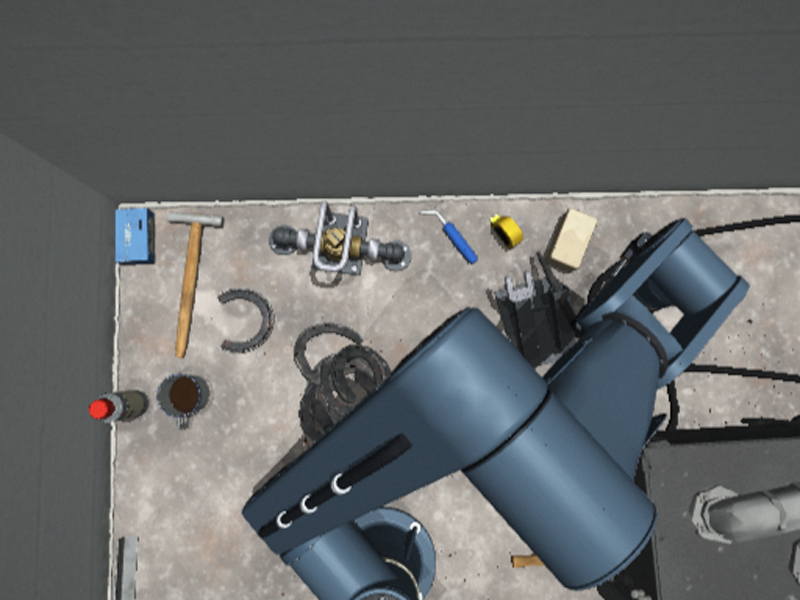

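View pics/scene0b.png

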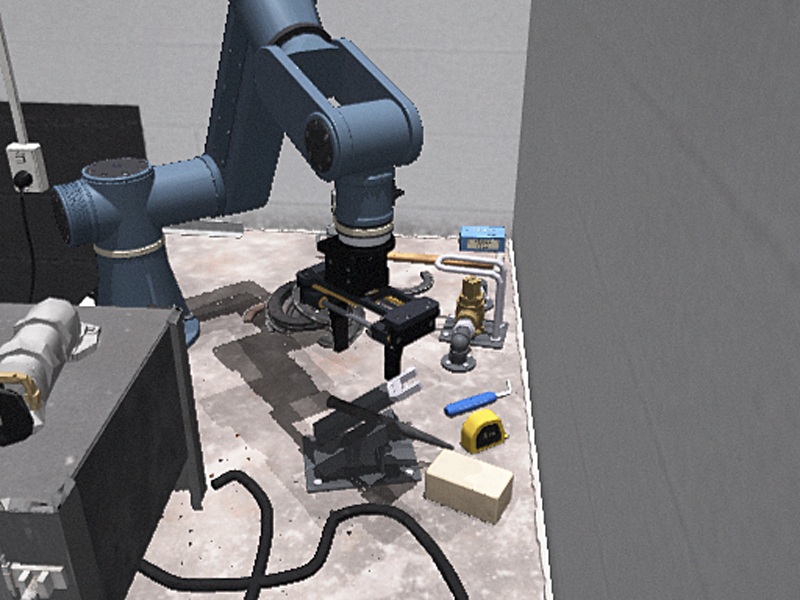

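The top view shows the rack jaw at about (520,290) and the valve at about (337,243), in 800 px coordinates. The scene view shows the spanner head at about (405,380) and the valve at about (470,290). Next is the wrist image and the helper file.

Create h.py:
```python
import numpy as np, cv2, json, os
from rig import robot
from scipy.spatial.transform import Rotation as R
from scipy.optimize import least_squares
def snap(name,tag):
    c=robot.camera(name); cv2.imwrite(f'pics/{tag}.png',c['img'][:,:,::-1])
    d={k:(c[k].tolist() if hasattr(c[k],'tolist') else c[k]) for k in ('fx','fy','cx','cy','xyz','attitude')}; d['name']=name
    json.dump(d,open(f'pics/{tag}.json','w')); return d
def cam(tag): return json.load(open(f'pics/{tag}.json'))
def ray(c,u,v):
    x=(u-c['cx'])/c['fx'];y=(v-c['cy'])/c['fy']
    if c['name']=='wrist':
        r=np.hypot(x,y)+1e-12;d=np.array([np.sin(r)*x/r,np.sin(r)*y/r,np.cos(r)])
    else: d=np.array([x,y,1.]);d/=np.linalg.norm(d)
    return R.from_quat(c['attitude']).apply(d)
def proj(c,P):
    p=R.from_quat(c['attitude']).inv().apply(np.atleast_2d(P)-np.array(c['xyz']))
    if c['name']=='wrist':
        h=np.hypot(p[:,0],p[:,1])+1e-12;t=np.arctan2(h,p[:,2]);x=t*p[:,0]/h;y=t*p[:,1]/h
    else: x=p[:,0]/p[:,2];y=p[:,1]/p[:,2]
    return np.c_[c['cx']+c['fx']*x,c['cy']+c['fy']*y]
def tri(obs):
    A=np.zeros((3,3));b=np.zeros(3);L=[]
    for t,u,v in obs:
        c=cam(t);d=ray(c,u,v);M=np.eye(3)-np.outer(d,d);A+=M;b+=M@np.array(c['xyz']);L.append((d,np.array(c['xyz'])))
    P=np.linalg.solve(A,b);return P,[1000*np.linalg.norm(np.cross(d,P-o)) for d,o in L]
def onplane(t,u,v,z):
    c=cam(t);d=ray(c,u,v);o=np.array(c['xyz']);return o+d*(z-o[2])/d[2]
```

Run:
```python
from h import *
for n in ['scene','top','wrist']: snap(n,n+'0')
for (u,v,z) in [(337,243,.118),(520,290,.1),(500,375,0.)]: print(onplane('top0',u*.64,v*.64,z))
```

```bash
python3 -c "
import cv2;a=cv2.imread('pics/wrist0.png');cv2.imwrite('pics/wrist0b.png',cv2.resize(a,(800,600),interpolation=cv2.INTER_CUBIC))"
```

```text
[0.61484045 0.06998166 0.118     ]
[ 0.51876362 -0.27743689  0.1       ]
[ 0.35713016 -0.24950666  0.        ]
```

View pics/wrist0b.png

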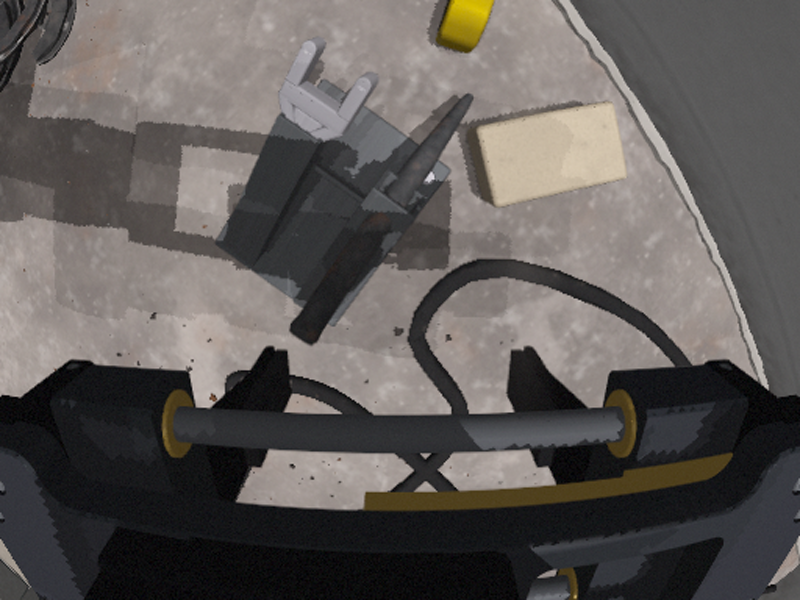

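Wrist view (800 px): prong tips are at about (311,45) and (371,78), and the prong roots sit near (285,95) and (345,130). The punch points to (468,98). Next I'll enlarge the spanner and valve in the scene view.

Run:
```python
import cv2,numpy as np
s=cv2.imread('pics/scene0.png')
# spanner crop x 230..280,y 225..275 ; valve 270..335, 155..245
a=cv2.resize(s[225:285,225:290],None,fx=6,fy=6,interpolation=cv2.INTER_CUBIC)
b=cv2.resize(s[155:245,270:335],None,fx=6,fy=6,interpolation=cv2.INTER_CUBIC)
im=np.zeros((540,790,3),np.uint8);im[:360,:390]=a;im[:540,400:790]=b
cv2.imwrite('pics/crop1.png',im)
```

```text
(no output)
```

View pics/crop1.png

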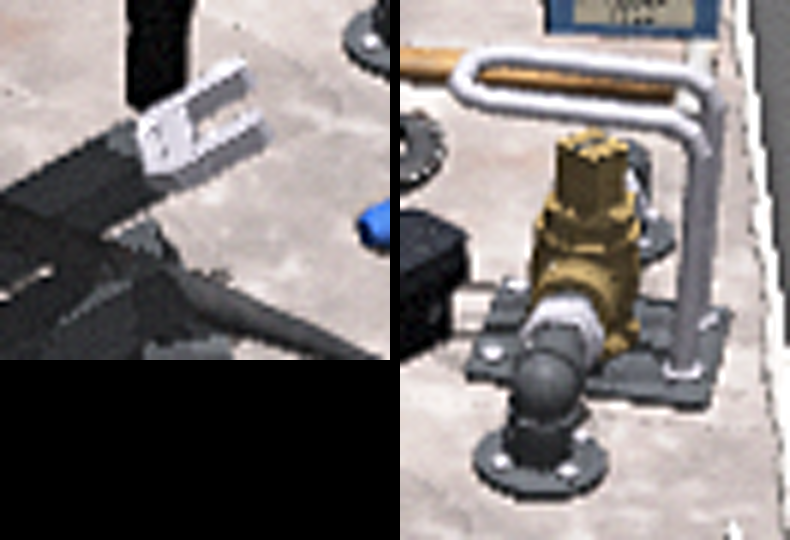

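Crop, spanner: the far prong tip is at about (245,65) and the near tip at about (266,125). Crop, valve: the square top is at about (592,148) and the guard's front at about (455,85).

Run:
```python
from h import *
S=lambda u,v:('scene0',225+u/6-.4,225+v/6-.4)
W=lambda u,v:('wrist0',u*.64-.2,v*.64-.2)
a,e=tri([S(247,68),W(311,45)]);print(a,e)
b,e2=tri([S(266,127),W(371,79)]);print(b,e2)
d=b-a;print(np.linalg.norm(d),'across');ya=np.arctan2(d[0],-d[1]);print('yaw est deg',np.degrees(ya))
# bolts/rack; jaw centre
m=(a+b)/2;ax=np.array([np.cos(ya)*np.cos(np.pi/6),np.sin(ya)*np.cos(np.pi/6),.5]);print('jaw',m-ax*.0145, 'mouth', m-ax*.051)
print('tip z expected: mouth center .094+', .051*.5)
q=R.from_quat(robot.get_obs()['tool_rot']);print('tool axes',q.as_matrix())
# valve
V=lambda u,v:('scene0',270+(u-400)/6-.4,155+v/6-.4)
T=lambda u,v:('top0',u*.64-.2,v*.64-.2)
print(tri([V(592,148),T(337,243)]))
c=cam('wrist0');o=robot.get_obs();print('cam in tool',q.inv().apply(np.array(c['xyz'])-o['position']), (q.inv()*R.from_quat(c['attitude'])).as_matrix()[:,2])
```

```text
[ 0.54031537 -0.24994085  0.12140427] [np.float64(2.3394800202113184), np.float64(2.3394800202102717)]
[ 0.55161695 -0.28783793  0.11925223] [np.float64(0.917371862396165), np.float64(0.9173718623957354)]
0.03960486861419293 across
yaw est deg 16.605515596274167
jaw [ 0.53393249 -0.27247804  0.11307825] mouth [ 0.50364086 -0.28151154  0.09482825]
tip z expected: mouth center .094+ 0.0255
tool axes [[ 6.32649064e-01  7.74438450e-01 -4.99232608e-04]
 [ 7.74438602e-01 -6.32648827e-01  5.60466117e-04]
 [ 1.18207587e-04 -7.41203367e-04 -9.99999718e-01]]
(array([0.62286274, 0.07133022, 0.11656915]), [np.float64(6.9862459624446425), np.float64(6.986245962444622)])
cam in tool [ 0.08260644 -0.00032772 -0.16247364] [-3.01272155e-01 -2.07009936e-04  9.53538172e-01]
```

Both triangulated heights (0.120) match the expected 0.1195. Next I'll align the hand and take a second wrist look.

{"name": "step_hand", "arguments": {
  "plan": [
    [[0.0164, -0.0138, 0, 0], [0.0164, -0.0138, 0, 0], [0.0164, -0.0138, 0, 0], [0.0164, -0.0138, 0, 0], [0.0164, -0.0138, 0, 0], [0, 0, 0, 0.12], [0, 0, 0, 0.12], [0, 0, 0, 0.12], [0, 0, 0, 0.12], [0, 0, 0, 0.116], [0, 0, 0, 0], [0, 0, 0, 0]]
  ],
  "jaw": 0.064,
  "grip_n": 20
}}

```text
time: 1.3
position: [0.4824, -0.2882, 0.2226]
tool_rot: [0.989, 0.146, -0.0, -0.0]
ft_force: [0.4, 0.2, -0.5]
grip_width: 0.0638
grip_force: 0.0
```

Run:
```python
from h import *
snap('wrist','wrist1');a=cv2.imread('pics/wrist1.png');cv2.imwrite('pics/wrist1b.png',cv2.resize(a[:330],(800,516),interpolation=cv2.INTER_CUBIC))
```

```text
(no output)
```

View pics/wrist1b.png

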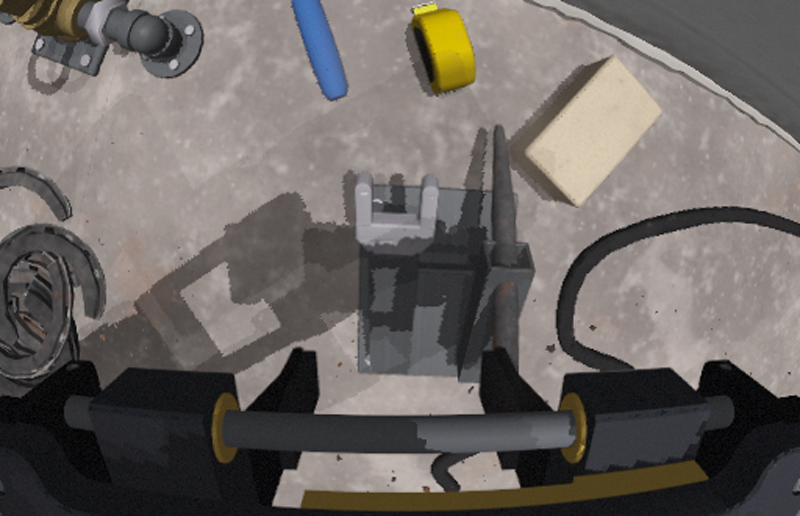

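The spanner is now nearly aligned with the tool's x axis: tips at about (364,177) and (430,179), throat line at v≈220, and rack edges running along the image axes.

Run:
```python
from h import *
S=lambda u,v:('scene0',225+u/6-.4,225+v/6-.4)
W=lambda u,v:('wrist0',u*.64-.2,v*.64-.2)
X=lambda u,v:('wrist1',u*.64-.2,v*.6395-.2)
a,e=tri([S(247,68),W(311,45),X(364,177)]);print(a,e)
b,e2=tri([S(266,127),W(371,79),X(430,179)]);print(b,e2)
d=b-a;print(np.linalg.norm(d));ya=np.arctan2(d[0],-d[1]);print('yaw',np.degrees(ya))
# rack plate edges at z~.003
for p in [(360,188),(487,190),(358,372),(365,250)]: print(p,onplane('wrist1',*X(*p)[1:],.004))
m=(a+b)/2
for y in (ya,np.radians(17)):
  ax=np.array([np.cos(y)*np.cos(np.pi/6),np.sin(y)*np.cos(np.pi/6),.5]);print('jaw',m-ax*.0145)
o=robot.get_obs();q=R.from_quat(o['tool_rot']);t=m-ax*.0145-.004*ax
print(q.as_euler('xyz',degrees=True),'grip',t,'in tool',q.inv().apply(t-o['position']),o['q'])
```

```text
[ 0.54114903 -0.24965266  0.12100584] [np.float64(1.516967785066907), np.float64(3.180716439156769), np.float64(1.6879112384910946)]
[ 0.55188607 -0.28662849  0.11806015] [np.float64(0.7082199981307541), np.float64(1.5563441839754626), np.float64(0.9813587688250788)]
0.03861571332432267
yaw 16.192228174076913
(360, 188) [ 0.52495798 -0.24236817  0.004     ]
(487, 190) [ 0.55446108 -0.34264379  0.004     ]
(358, 372) [ 0.36461114 -0.28484445  0.004     ]
(365, 250) [ 0.47607971 -0.2606712   0.004     ]
jaw [ 0.53445832 -0.27164233  0.112283  ]
jaw [ 0.53450888 -0.27181199  0.112283  ]
[-1.79996349e+02  1.37116240e-03  1.67624821e+01] grip [ 0.53119614 -0.2728248   0.110283  ] in tool [ 0.05113903 -0.00066129  0.1122552 ] [-7.37360307e-01  4.42657793e-01  1.59278007e+00  1.37518188e-05
  1.10622174e+00  5.40869356e-01]
```

{"name": "step_hand", "arguments": {
  "plan": [
    [[0.017, 0, 0.02, 0.01], [0.017, -0.0005, 0.03, 0], [0.017, 0, 0.025, 0], [0, 0, 0.02, 0], [0, 0, 0.014, 0], [0, 0, 0.0105, 0], [0, 0, 0, 0], [0, 0, 0, 0]]
  ],
  "jaw": 0.064,
  "grip_n": 20
}}

```text
time: 2.02
position: [0.5312, -0.2735, 0.1029]
tool_rot: [0.99, 0.14, -0.0, -0.0]
ft_force: [0.4, 0.2, 0.2]
grip_width: 0.0642
grip_force: 0.0
```

{"name": "step_hand", "arguments": {
  "plan": [
    [[0, 0, 0, 0], [0, 0, 0, 0], [0, 0, 0, 0], [0, 0, 0, 0], [0, 0, 0, 0], [0, 0, 0, 0]]
  ],
  "jaw": 0.03,
  "grip_n": 55
}}

```text
time: 2.52
position: [0.5317, -0.2734, 0.1042]
tool_rot: [0.99, 0.139, 0.001, 0.0]
ft_force: [-0.5, 3.0, 5.9]
grip_width: 0.048
grip_force: 54.7
```

The opening reads 48 mm, so the head is held. Drawing it out.

{"name": "step_hand", "arguments": {
  "plan": [
    [[0.0087, 0, -0.005, 0], [0.0087, 0, -0.005, 0], [0.0087, 0, -0.005, 0]]
  ]
}}

```text
time: 2.77
position: [0.5557, -0.2661, 0.1179]
tool_rot: [0.99, 0.14, -0.002, -0.0]
ft_force: [-3.2, -1.1, -1.5]
grip_width: 0.0473
grip_force: 54.6
```

{"name": "step_hand", "arguments": {
  "plan": [
    [[0.0104, 0, -0.006, 0], [0.0104, 0, -0.006, 0], [0.0104, 0, -0.006, 0], [0.0104, 0, -0.006, 0], [0.0104, 0, -0.006, 0], [0.0104, 0, -0.006, 0], [0.0104, 0, -0.006, 0], [0.0104, 0, -0.006, 0], [0.0104, 0, -0.006, 0], [0.0104, 0, -0.006, 0], [0, 0, -0.02, 0], [0, 0, 0, 0]]
  ]
}}

```text
time: 3.77
position: [0.661, -0.2375, 0.2018]
tool_rot: [0.99, 0.14, 0.004, 0.002]
ft_force: [1.1, -1.0, -2.9]
grip_width: 0.0473
grip_force: 54.7
```

Run:
```python
from h import *
snap('scene','scene2');a=cv2.imread('pics/scene2.png');cv2.imwrite('pics/scene2b.png',cv2.resize(a[120:340,150:400],(750,660))[:600])
snap('wrist','wrist2')
o=robot.get_obs();print(o['ft_force'],o['q'])
```

```text
[ 0.09813135  1.07720852 -3.58269601] [-5.05635648e-01  6.53277048e-01  1.25354654e+00  1.03071298e-03
  1.23095521e+00  7.84238200e-01]
```

View pics/scene2b.png

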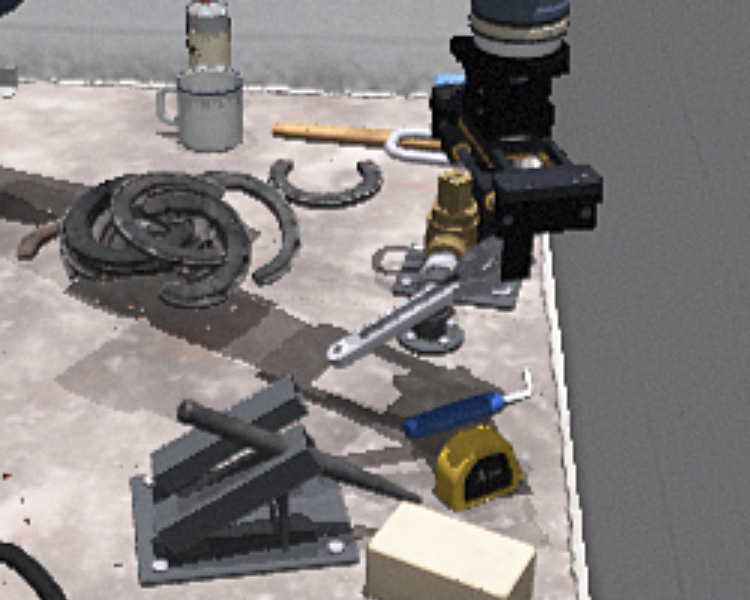

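The spanner came out clean, still at a 30° slope, with its tail at about (340,352) in the crop. Now I'll locate the obstacles around the set-down spot.

Run:
```python
from h import *
T=lambda u,v:(u*.64-.2,v*.64-.2)
X=lambda u,v:(u*.64-.2,v*.6395-.2)
C=lambda u,v:(150+u/3-.3,120+v/3-.3)
print('top');
for n,p,z in [('hoof blue end',(476,262),.009),('hoof hook',(424,212),.005),('tape',(507,235),.05),('flange -y end',(395,257),.01),('elbow top',(395,255),.06),('flange +y',(283,238),.01),('heap shoe top',(330,323),.01),('heap shoe R',(362,335),.01),('heap right',(388,375),.05)]: print(n,onplane('top0',*T(*p),z))
print('wrist1')
for n,p,z in [('hoof end',(337,98),.01),('tape front',(448,93),.01),('flange near',(165,75),.005),('flange right edge',(203,42),.005),('ring',(45,75),.005),('heap shoe',(70,212),.01),('heap R',(103,310),.02)]: print(n,onplane('wrist1',*X(*p),z))
print('scene2')
for n,p,z in [('hoof end',(408,428),.01),('hook',(528,372),.01),('flange near',(432,350),.005),('flange left',(400,340),.005),('ring L',(374,262),.005),('heap R shoe end',(258,280),.01),('heap front',(165,295),.02),('heap R',(298,225),.02)]: print(n,onplane('scene2',*C(*p),z))
```

```text
top
hoof blue end [ 0.59104698 -0.2078048   0.009     ]
hoof hook [ 0.7003273  -0.10366014  0.005     ]
tape [ 0.63767109 -0.26652502  0.05      ]
flange -y end [ 0.60533847 -0.04048932  0.01      ]
elbow top [ 0.60035521 -0.03989247  0.06      ]
flange +y [0.65084035 0.19091782 0.01      ]
heap shoe top [0.47172199 0.09577291 0.01      ]
heap shoe R [0.4456277  0.03084428 0.01      ]
heap right [ 0.36361743 -0.0203312   0.05      ]
wrist1
hoof end [ 0.59082216 -0.20433591  0.01      ]
tape front [ 0.6199166  -0.28745911  0.01      ]
flange near [ 0.57998288 -0.0460682   0.005     ]
flange right edge [ 0.61437736 -0.07441744  0.005     ]
ring [0.5639169  0.10259121 0.005     ]
heap shoe [0.43666063 0.03130285 0.01      ]
heap R [ 0.35371866 -0.02785578  0.02      ]
scene2
hoof end [ 0.59352519 -0.19996313  0.01      ]
hook [ 0.70136587 -0.10344437  0.01      ]
flange near [ 0.61285803 -0.06710467  0.005     ]
flange left [ 0.58206263 -0.05250854  0.005     ]
ring L [0.55016818 0.09489199 0.005     ]
heap R shoe end [0.4346016  0.03841147 0.01      ]
heap front [ 0.34876673 -0.0157665   0.02      ]
heap R [0.46598395 0.14068834 0.02      ]
```

The bare area is clear for x≈0.38–0.57, y≈-0.23–0.0. I'll lay the spanner at yaw 80° with the jaw at about (0.475,-0.065).

{"name": "step_hand", "arguments": {
  "plan": [
    [[0, 0, -0.02, 0], [-0.0179, -0.0242, 0, 0], [-0.0179, -0.0242, 0, 0], [-0.0179, -0.0242, 0, 0], [-0.0179, -0.0242, 0, 0], [-0.0179, -0.0242, 0, 0], [-0.0179, -0.0242, 0, 0], [-0.0179, -0.0242, 0, 0], [-0.0179, -0.0242, 0, 0], [0, 0, 0, 0]]
  ]
}}

```text
time: 4.7
position: [0.4574, -0.0857, 0.2163]
tool_rot: [0.99, 0.14, -0.005, -0.004]
ft_force: [-1.0, 0.9, -4.1]
grip_width: 0.0474
grip_force: 54.7
```

{"name": "step_hand", "arguments": {
  "plan": [
    [[0, 0, 0, -0.1115], [0, 0, 0, -0.1115], [0, 0, 0, -0.1115], [0, 0, 0, -0.1115], [0, 0, 0, -0.1115], [0, 0, 0, -0.1115], [0, 0, 0, -0.1115], [0, 0, 0, -0.1115], [0, 0, 0, -0.1115], [0, 0, 0, -0.1115], [0, 0, 0.03, 0], [0, 0, 0.03, 0], [0, 0, 0.03, 0], [0, 0, 0.02, 0], [0, 0, 0, 0], [0, 0, 0, 0]]
  ],
  "grip_n": 30
}}

```text
time: 6.03
position: [0.4644, -0.0906, 0.107]
tool_rot: [0.767, 0.642, -0.001, -0.002]
ft_force: [-0.8, -0.6, -1.8]
grip_width: 0.0474
grip_force: 30.0
```

Run:
```python
from h import *
snap('scene','scene3');snap('wrist','wrist3')
a=cv2.imread('pics/scene3.png');b=cv2.imread('pics/wrist3.png')
cv2.imwrite('pics/c3.png',np.hstack([cv2.resize(a[150:290,190:330],(400,400)),cv2.resize(b[:330],(400,258))if 0 else cv2.copyMakeBorder(cv2.resize(b[:330],(400,258)),0,142,0,0,cv2.BORDER_CONSTANT)]))
```

```text
(no output)
```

View pics/c3.png

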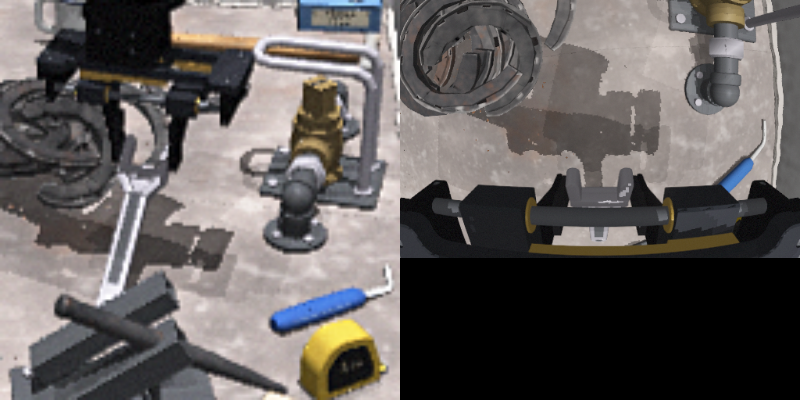

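The spanner hangs sloped with its tail toward the bare top, clear of the rack. Lowering now, so it pivots flat.

{"name": "step_hand", "arguments": {
  "plan": [
    [[0, 0, 0.016, 0], [0, 0, 0.012, 0], [0.003, 0, 0.01, 0], [0.003, 0, 0.01, 0], [0.003, 0, 0.01, 0], [0.003, 0, 0.01, 0], [0.003, 0, 0.01, 0], [0.002, 0, 0.01, 0], [0.001, 0, 0.007, 0], [0.0, 0, 0.005, 0], [0, 0, 0, 0], [0, 0, 0, 0]]
  ],
  "grip_n": 15
}}

```text
time: 7.13
position: [0.4686, -0.0735, 0.0078]
tool_rot: [0.766, 0.642, -0.0, 0.0]
ft_force: [0.6, 0.2, -2.0]
grip_width: 0.0477
grip_force: 15.0
```

{"name": "step_hand", "arguments": {
  "plan": [
    [[0, 0, 0.003, 0], [0, 0, 0.0015, 0], [0, 0, 0, 0]]
  ],
  "grip_n": 15
}}

```text
time: 7.38
position: [0.4685, -0.0735, 0.0036]
tool_rot: [0.767, 0.642, 0.0, 0.0]
ft_force: [1.4, -0.5, -0.9]
grip_width: 0.0477
grip_force: 15.0
```

{"name": "step_hand", "arguments": {
  "plan": [
    [[0, 0, 0, 0], [0, 0, 0, 0], [0, 0, 0, 0], [0, 0, -0.01, 0], [0, 0, -0.02, 0], [0, 0, -0.03, 0], [0, 0, -0.03, 0], [-0.02, 0, -0.03, 0], [-0.03, 0, -0.03, 0], [-0.03, 0, -0.02, 0], [-0.03, 0, -0.0, 0], [0, 0, 0, 0]]
  ],
  "jaw": 0.062,
  "grip_n": 15
}}

```text
time: 8.38
position: [0.4505, -0.1866, 0.1759]
tool_rot: [0.768, 0.641, 0.0, 0.004]
ft_force: [-1.1, -0.4, -0.5]
grip_width: 0.0618
grip_force: 0.0
```

Run:
```python
from h import *
snap('wrist','wrist4')
b=cv2.imread('pics/wrist4.png');cv2.imwrite('pics/c4.png',cv2.resize(b,(800,600),interpolation=cv2.INTER_CUBIC))
```

```text
(no output)
```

View pics/c4.png

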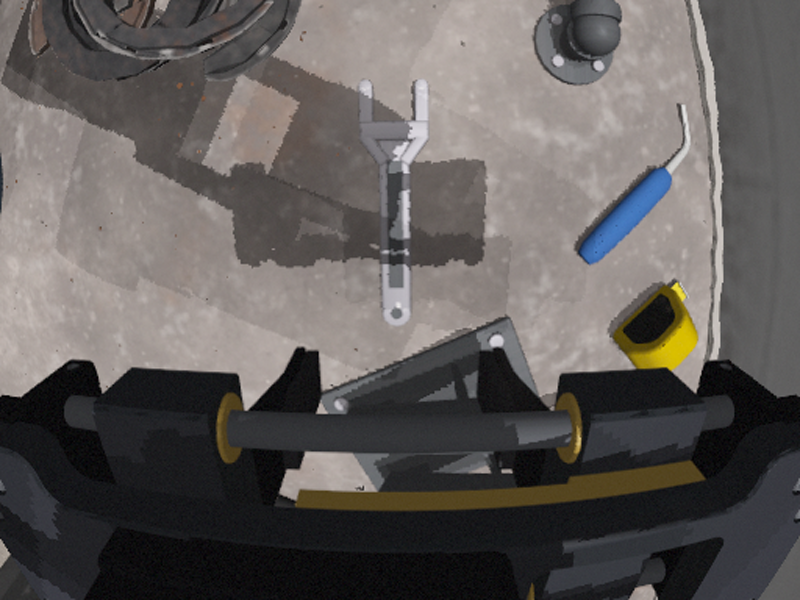

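The spanner lies flat with tips at (366,82) and (421,82) and its tail end at (397,325). Next are two wrist views of the valve.

{"name": "step_hand", "arguments": {
  "plan": [
    [[0.0258, 0.0241, -0.0075, 0], [0.0258, 0.0241, -0.0075, 0], [0.0258, 0.0241, -0.0075, 0], [0.0258, 0.0241, -0.0075, 0], [0.0258, 0.0241, -0.0075, 0], [0.0258, 0.0241, -0.0075, 0], [0, 0, 0, 0], [0, 0, 0, 0]]
  ]
}}

```text
time: 9.1
position: [0.6189, -0.0513, 0.2178]
tool_rot: [0.765, 0.644, -0.0, -0.0]
ft_force: [-1.0, -0.2, -0.8]
grip_width: 0.0619
grip_force: 0.0
```

```bash
python3 -c "
from h import *
snap('wrist','wA')"
```

{"name": "step_hand", "arguments": {
  "plan": [
    [[0, -0.03, 0, 0], [0, -0.03, 0, 0], [0, -0.03, 0, 0], [0, -0.03, 0, 0], [0, 0, 0, 0], [0, 0, 0, 0]]
  ]
}}

```text
time: 9.65
position: [0.4969, -0.0326, 0.2176]
tool_rot: [0.767, 0.642, -0.001, -0.002]
ft_force: [0.5, -1.0, 0.3]
grip_width: 0.0621
grip_force: 0.0
```

Run:
```python
from h import *
snap('wrist','wB')
W=lambda u,v,z:onplane('wrist4',u*.64-.2,v*.64-.2,z)
a,b,t=W(366,82,.012),W(421,82,.012),W(397,325,.01)
m=(a+b)/2;d=m-t;print(a,b,t,'across',np.linalg.norm(a-b),'len',np.linalg.norm(d[:2]),'yaw',np.degrees(np.arctan2(d[1],d[0])))
ax=d/np.linalg.norm(d);print('handle pt',t+ax*.053)
im=[]
for tag in('wA','wB'):
    c=cam(tag);u=proj(c,[0.628,0.075,.11])[0];print(tag,u)
    g=cv2.imread(f'pics/{tag}.png');u0,v0=[int(max(0,k)) for k in (u[0]-65,u[1]-85)];k=g[v0:v0+150,u0:u0+130];print(tag,u0,v0,k.shape)
    im.append(cv2.resize(k,(400,int(400*k.shape[0]/k.shape[1])),interpolation=cv2.INTER_CUBIC))
h=min(600,min(i.shape[0] for i in im));cv2.imwrite('pics/cAB.png',np.hstack([i[:h] for i in im]));print(h)
```

```text
[ 0.45254927 -0.05253134  0.012     ] [ 0.4896422 -0.0593338  0.012    ] [ 0.44167996 -0.23145004  0.01      ] across 0.03771152525180066 len 0.1779653585198754 yaw 80.48595898910011
handle pt [ 0.45043974 -0.17918235  0.01059558]
wA [241.67785343  50.71012644]
wA 176 0 (150, 130, 3)
wB [373.91802582  54.68382778]
wB 308 0 (150, 130, 3)
461
```

View pics/cAB.png

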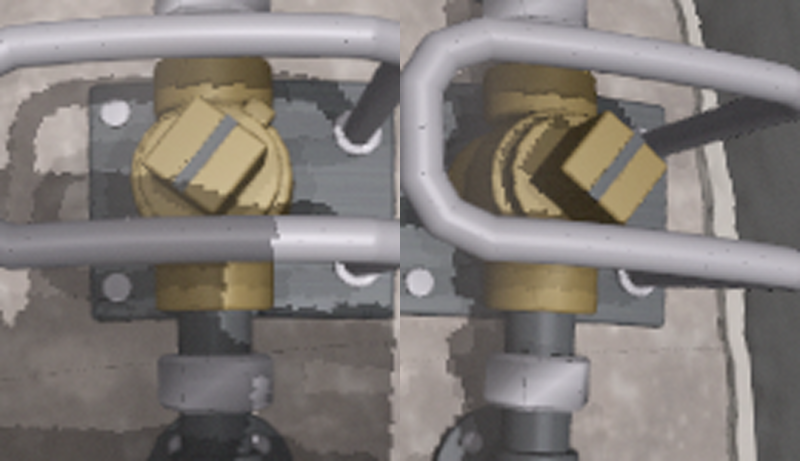

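Both views show the square's top face. A has corners (203,97), (267,151), (211,212), (146,160). B has (609,110), (666,163), (619,223), (562,172), with the groove along the shorter diagonal direction.

Run:
```python
from h import *
k=130/400
A=lambda u,v:('wA',176+u*k-.35,v*k-.35)
B=lambda u,v:('wB',308+(u-400)*k-.35,v*k-.35)
P=[]
for p,q in [((203,97),(609,110)),((267,151),(666,163)),((211,212),(619,223)),((146,160),(562,172))]:
    x,e=tri([A(*p),B(*q)]);P.append(x);print(x.round(4),np.round(e,1))
P=np.array(P);c=P.mean(0);print('centre',c)
for i in range(4):
    d=P[(i+1)%4]-P[i];print('edge',np.linalg.norm(d[:2])*1000,np.degrees(np.arctan2(d[1],d[0]))%90)
for tag,F,g in (('wA',A,((232,120),(180,183))),('wB',B,((640,138),(595,195)))):
    s=[onplane(tag,*F(*z)[1:],.118) for z in g];d=s[0]-s[1];print('groove yaw',np.degrees(np.arctan2(d[1],d[0])))
# pipe direction: union nut centre along axis, at z~.05
for tag,F,g in (('wA',A,((215,60),(215,383),(195,410))),('wB',B,((540,60),(536,380)))):
    s=[onplane(tag,*F(*z)[1:],.05) for z in g];d=s[0]-s[1];print('pipe yaw',np.degrees(np.arctan2(d[1],d[0]))-90,s[0],s[1])
# guard side bars, z .147 top view: near and far bar
for tag,F,g in (('wA',A,((0,50),(400,45),(0,243),(400,235))),):
    s=[onplane(tag,*F(*z)[1:],.147) for z in g]
    for i in (0,2): d=s[i+1]-s[i];print('guard yaw',np.degrees(np.arctan2(d[1],d[0])),s[i])
o=robot.get_obs();print(o['position'],o['q'],R.from_quat(o['tool_rot']).as_euler('xyz',degrees=True)[2])
```

```text
[0.6312 0.0926 0.1145] [0.4 0.4]
[0.6463 0.0739 0.1167] [1.4 1.4]
[0.6275 0.0577 0.1163] [0. 0.]
[0.6119 0.0754 0.116 ] [0.9 0.9]
centre [0.62922404 0.07489673 0.1158441 ]
edge 24.043946393514226 39.079905608480544
edge 24.82206027511226 40.82839449632843
edge 23.64402424598778 41.433941562889515
edge 25.808524479770863 41.69434625091573
groove yaw 41.76819838037398
groove yaw 42.54937626616995
pipe yaw -9.8763365191937 [0.6372807  0.12037105 0.05      ] [0.61689246 0.00326617 0.05      ]
pipe yaw -10.11262610727644 [0.63619562 0.1246662  0.05      ] [0.61477081 0.00454135 0.05      ]
guard yaw -10.16626518222335 [0.58243884 0.10932083 0.147     ]
guard yaw -9.33484760663183 [0.57374487 0.05785417 0.147     ]
[ 0.49923864 -0.03327881  0.21801601] [-2.90221473e-01  3.67199954e-01  1.74457830e+00 -8.68782307e-05
  1.03052703e+00 -1.12895224e-01] 79.84251607382778
```

Square centre is (0.629, 0.075) and its top is at 0.116 (stated 0.118). Valve yaw is -10° and the flats sit at yaw ≈41.5°, so the cock reads about 0.67. Next is to take the handle.

{"name": "step_hand", "arguments": {
  "plan": [
    [[-0.03, -0.0045, 0, -0.011], [-0.03, -0.0045, 0.02, 0], [-0.03, -0.0045, 0.03, 0], [-0.03, -0.0045, 0.03, 0], [-0.033, -0.0045, 0.03, 0], [0, 0, 0.03, 0], [0, 0, 0.03, 0], [0, 0, 0.025, 0], [0, 0, 0.013, 0], [0, 0, 0.0065, 0], [0, 0, 0, 0], [0, 0, 0, 0]]
  ],
  "jaw": 0.04,
  "grip_n": 20
}}

```text
time: 10.7
position: [0.4547, -0.1771, 0.007]
tool_rot: [0.763, 0.646, 0.0, 0.0]
ft_force: [-0.2, 0.7, 0.9]
grip_width: 0.0405
grip_force: 0.0
```

{"name": "step_hand", "arguments": {
  "plan": [
    [[-0.003, -0.004, 0.002, 0], [0, 0, 0.002, 0], [0, 0, 0, 0]]
  ],
  "jaw": 0.04,
  "grip_n": 20
}}

```text
time: 10.95
position: [0.4497, -0.1791, 0.0037]
tool_rot: [0.763, 0.646, 0.0, 0.001]
ft_force: [0.3, 0.9, -0.3]
grip_width: 0.04
grip_force: 0.0
```

{"name": "step_hand", "arguments": {
  "plan": [
    [[0, 0, 0, 0], [0, 0, 0, 0], [0, 0, 0, 0], [0, 0, 0, 0], [0, 0, 0, 0]]
  ],
  "jaw": 0.01,
  "grip_n": 55
}}

```text
time: 11.37
position: [0.4501, -0.179, 0.0033]
tool_rot: [0.763, 0.646, 0.0, 0.001]
ft_force: [0.5, 1.0, 2.5]
grip_width: 0.021
grip_force: 55.0
```

{"name": "step_hand", "arguments": {
  "plan": [
    [[0, 0, -0.012, 0], [0, 0, -0.02, 0], [0, 0, -0.03, 0], [0, 0, -0.03, 0], [0, 0, -0.02, 0], [0, 0, 0, 0], [0, 0, 0, 0]]
  ]
}}

```text
time: 11.95
position: [0.4498, -0.1789, 0.1154]
tool_rot: [0.763, 0.647, 0.0, 0.001]
ft_force: [-0.0, -0.7, -4.0]
grip_width: 0.021
grip_force: 55.0
```

Run:
```python
from h import *
for t in ('scene','wrist'): snap(t,t+'5')
o=robot.get_obs();print(o['position'],R.from_quat(o['tool_rot']).as_euler('xyz',degrees=True),o['moment'])
```

```text
[ 0.44847569 -0.17810594  0.11377   ] [-1.79841574e+02 -6.77056820e-02  8.05545667e+01] [-0.12770964 -0.03005818  0.03485228]
```

Run:
```python
from h import *
o=robot.get_obs();q=R.from_quat(o['tool_rot']);c=cam('wrist5')
for dr in (0,5,10):
    r=np.radians(dr)
    P=[[.128*np.cos(r),s*.0193,-.0035-.0+.128*np.sin(r)] for s in(-1,1)]
    print(dr,proj(c,q.apply(P)+o['position']).round(1))
g=cv2.imread('pics/wrist5.png');h=cv2.cvtColor(g,cv2.COLOR_BGR2GRAY);u,v=proj(c,q.apply([[.128,0,-.0035]])+o['position'])[0].astype(int)
for r in range(max(0,v-14),v+24,2): print(r,' '.join('%3d'%x for x in h[r,u-52:u+52:4]))
print(u-52)
```

```text
0 [[218.9  16.1]
 [291.8  16.2]]
5 [[221.1  21.9]
 [289.4  22. ]]
10 [[223.1  28.5]
 [287.4  28.6]]
1 153 149 151 153 156 156 163 170 170 167 171 166 161 162 160 157 159 158 156 159 157 163 164 166 164 159
3 153 153 151 152 155 160 162 167 166 164 172 166 163 161 161 157 158 157 157 159 156 163 165 167 164 162
5 153 152 152 152 157 162 161 157 162 163 167 164 165 160 162 158 154 156 159 157 156 165 164 167 164 164
7 155 151 153 153 156 161 162 158 162 162 163 165 166 161 161 160 156 156 158 157 157 160 163 167 167 167
9 156 154 154 154 154 155 165 162 163 161 163 165 162 162 159 163 167 157 157 158 158 162 166 168 166 169
11 156 159 155 154 156 157 168 164 164 161 162 164 163 162 159 166 173 159 158 159 160 163 166 169 166 169
13 153 158 155 156 159 159 163 166 163 166 164 163 161 163 167 167 173 160 161 158 161 162 167 165 171 175
15 155 159 155 157 163 158 162 161 165 165 164 162 159 164 165 165 162 160 158 158 162 159 166 164 171 173
17 164 166 165 180 183 181 159 164 165 167 162 163 162 165 166 165 161 157 158 159 161 161 183 184 170 174
19 164 168 170 182 189 187 159 164 168 163
[... 331 characters left out ...]
64 169 169 170 165 169 167 162 138 191 203 203 198 154
27 166 167 174 186 217 197 161 163 171 165 163 164 164 170 174 172 170 173 164 162  96 192 195 197 199 151
29 168 167 162 186 204 195 160 162 171 164 165 164 165 168 176 171 172 170 168 164  68 192 197 198 200 140
31 164 168 167 188 192 195 159 164 169 164 162 164 164 168 173 163 173 168 164 164  77 196 198 199 201 135
33 164 171 171 187 192 197 157 164 165 162 161 166 167 168 172 108 162 167 165 162  67 196 198 200 201 142
35 166 171 177 188 192 197 155 163 164 159 163 167 166 173 110 106 140 168 165 162  68 194 199 200 201 159
37 168 168 179 189 192 198 150 163 165 164 166 168 166 169 122 105 107 166 168 166  69 192 200 200 201 157
203
```

Prong tips appear where a level spanner held 112 mm back predicts, so the grip is good. Next: turn to 41.5° and go to the pre-insert pose.

{"name": "step_hand", "arguments": {
  "plan": [
    [[0, 0, 0, 0.1137], [0, 0, 0, 0.1137], [0, 0, 0, 0.1137], [0, 0, 0, 0.1137], [0, 0, 0, 0.1137], [0, 0, 0, 0.1137], [0.0262, -0.014, 0.0029, 0], [0.0262, -0.014, 0.0029, 0], [0.0262, -0.014, 0.0029, 0], [0.0262, -0.014, 0.0029, 0], [0.0262, -0.014, 0.0029, 0], [0, 0, 0, 0], [0, 0, 0, 0], [0, 0, 0, 0]]
  ]
}}

```text
time: 13.22
position: [0.5002, -0.0395, 0.099]
tool_rot: [0.935, 0.354, -0.002, -0.001]
ft_force: [-0.2, -0.8, -3.7]
grip_width: 0.021
grip_force: 55.0
```

Create st.py:
```python
from h import *
import sys
o=robot.get_obs();q=R.from_quat(o['tool_rot']);yaw=q.as_euler('xyz',degrees=True)[2]
jaw=o['position']+q.apply([.1115,.0003,-.0037])
sq=np.array([.629,.075,.103]);print('yaw',yaw,'jaw',jaw,'sq in tool rel jaw (mm)',(q.inv().apply(sq-jaw)*1000).round(1),'F',o['ft_force'].round(1),'M',o['moment'].round(2),'q6',o['q'][5])
```

```bash
python3 st.py; python3 -c "
from h import *
snap('wrist','w6');snap('scene','s6')"
```

```text
yaw 41.50362129386452 jaw [0.58387473 0.03418996 0.10245953] sq in tool rel jaw (mm) [60.8 -0.7 -0.7] F [-0.2 -0.8 -3.7] M [-0.12  0.16 -0.06] q6 0.5452917570305924
```

{"name": "step_hand", "arguments": {
  "plan": [
    [[0.01, -0.0005, -0.0005, 0], [0.01, 0, 0, 0], [0.008, 0, 0, 0], [0, 0, 0, 0], [0, 0, 0, 0]]
  ]
}}

```text
time: 13.73
position: [0.5227, -0.0204, 0.1012]
tool_rot: [0.935, 0.354, 0.0, 0.0]
ft_force: [-0.2, -0.5, -2.9]
grip_width: 0.0216
grip_force: 55.0
```

```bash
python3 st.py
```

Run:
```python
from h import *
snap('wrist','w7');g=cv2.imread('pics/w7.png');cv2.imwrite('pics/c7.png',cv2.resize(g[:120,180:330],(750,600),interpolation=cv2.INTER_CUBIC))
```

```text
yaw 41.52041515228852 jaw [0.60641155 0.05324434 0.10489616] sq in tool rel jaw (mm) [31.3 -1.3  1.9] F [-0.2 -0.5 -2.9] M [-0.05  0.17 -0.02] q6 0.5934125095421974
```

{"name": "step_hand", "arguments": {
  "plan": [
    [[0.005, 0, 0, 0], [0.005, 0, 0, 0], [0.004, 0, 0, 0], [0, 0, 0, 0]]
  ]
}}

```text
time: 14.12
position: [0.5335, -0.011, 0.1011]
tool_rot: [0.935, 0.354, 0.001, 0.0]
ft_force: [0.2, 0.4, -2.9]
grip_width: 0.0212
grip_force: 55.0
```

```bash
python3 st.py
```

```text
yaw 41.48962073598555 jaw [0.61724636 0.06262379 0.10494153] sq in tool rel jaw (mm) [17.  -1.5  2. ] F [ 0.2  0.4 -2.9] M [-0.04  0.12 -0.01] q6 0.616115031810268
```

The tips have passed the square's face with no contact force, so I'll continue.

{"name": "step_hand", "arguments": {
  "plan": [
    [[0.005, -0.0005, 0, 0], [0.005, -0.0005, 0, 0], [0.004, 0, 0, 0], [0.002, 0, 0, 0], [0, 0, 0, 0]]
  ]
}}

```text
time: 14.53
position: [0.5445, 0.0002, 0.1011]
tool_rot: [0.935, 0.354, 0.0, 0.0]
ft_force: [0.0, 0.2, -3.2]
grip_width: 0.0213
grip_force: 55.0
```

```bash
python3 st.py;python3 -c "
from h import *
snap('wrist','w8');snap('scene','s8')
g=cv2.imread('pics/w8.png');s=cv2.imread('pics/s8.png')
a=cv2.resize(g[:150,160:360],(400,300),interpolation=cv2.INTER_CUBIC);b=cv2.resize(s[150:225,250:350],(400,300),interpolation=cv2.INTER_CUBIC);cv2.imwrite('pics/c8.png',cv2.resize(np.hstack([a,b]),(800,300)))"
```

```text
yaw 41.495691674250466 jaw [0.62818749 0.0738951  0.10479989] sq in tool rel jaw (mm) [ 1.3 -0.3  1.8] F [ 0.   0.2 -3.2] M [-0.08  0.13  0.04] q6 0.6416307732876015
```

Seated with no contact. Start of the swing, clockwise about the square.

{"name": "step_hand", "arguments": {
  "plan": [
    [[0.0004, -0.009, 0, 0.08], [0.0004, -0.009, 0, 0.08], [0.0004, -0.009, 0, 0.08], [0.0004, -0.009, 0, 0.08], [0.0004, -0.009, 0, 0.08], [0, 0, 0, 0]]
  ]
}}

```text
time: 15.13
position: [0.5209, 0.0388, 0.1011]
tool_rot: [0.987, 0.162, -0.0, 0.001]
ft_force: [-0.2, -3.0, -3.7]
grip_width: 0.0214
grip_force: 55.0
```

```bash
python3 st.py
```

```text
yaw 18.59214085789253 jaw [0.62670957 0.07402287 0.10465417] sq in tool rel jaw (mm) [ 2.5 -0.2  1.7] F [-0.2 -3.  -3.7] M [-0.62  0.29  0.02] q6 1.1087708410773573
```

{"name": "step_hand", "arguments": {
  "plan": [
    [[0.0006, -0.009, 0, 0.08], [0.0006, -0.009, 0, 0.08], [0.0006, -0.009, 0, 0.08], [0.0006, -0.009, 0, 0.08], [0.0006, -0.009, 0, 0.08], [0.0006, -0.009, 0, 0.08], [0, 0, 0, 0]]
  ]
}}

```text
time: 15.72
position: [0.5164, 0.0926, 0.1006]
tool_rot: [0.997, -0.077, -0.003, 0.0]
ft_force: [-4.6, -2.1, -1.5]
grip_width: 0.0212
grip_force: 55.0
```

```bash
python3 st.py
```

```text
yaw -8.824669585508172 jaw [0.62650684 0.07521007 0.10372425] sq in tool rel jaw (mm) [ 2.5 -0.2  0.7] F [-4.6 -2.1 -1.5] M [-0.42  0.77  0.08] q6 1.6901354018133883
```

{"name": "step_hand", "arguments": {
  "plan": [
    [[0.0003, -0.0045, 0, 0.04], [0.0002, -0.0045, 0, 0.04], [0, 0, 0, 0]]
  ]
}}

```text
time: 15.97
position: [0.518, 0.1009, 0.1005]
tool_rot: [0.993, -0.116, -0.003, 0.0]
ft_force: [-5.9, -2.7, -1.7]
grip_width: 0.0212
grip_force: 55.0
```

```bash
python3 st.py
```

```text
yaw -13.3309018894799 jaw [0.62641366 0.07487871 0.10348688] sq in tool rel jaw (mm) [ 2.5 -0.7  0.5] F [-5.9 -2.7 -1.7] M [-0.27  0.97  0.28] q6 1.7844598942181686
```

{"name": "step_hand", "arguments": {
  "plan": [
    [[0.0003, -0.0045, 0, 0.04], [0, 0, 0, 0]]
  ]
}}

```text
time: 16.13
position: [0.5191, 0.1052, 0.1004]
tool_rot: [0.991, -0.136, -0.003, 0.0]
ft_force: [-6.3, -1.5, -2.1]
grip_width: 0.0213
grip_force: 55.1
```

```bash
python3 st.py
```

```text
yaw -15.631902124703057 jaw [0.62638179 0.07486824 0.10339822] sq in tool rel jaw (mm) [ 2.5 -0.8  0.4] F [-6.3 -1.5 -2.1] M [-0.17  1.    0.27] q6 1.8325689551851025
```

{"name": "step_hand", "arguments": {
  "plan": [
    [[0.0003, -0.0034, 0, 0.03], [0, 0, 0, 0]]
  ]
}}

```text
time: 16.3
position: [0.52, 0.1084, 0.1004]
tool_rot: [0.989, -0.151, -0.004, 0.001]
ft_force: [-5.9, -1.3, -2.4]
grip_width: 0.0212
grip_force: 55.1
```

```bash
python3 st.py
```

```text
yaw -17.334080348957638 jaw [0.62636503 0.07486806 0.10327406] sq in tool rel jaw (mm) [ 2.5 -0.9  0.3] F [-5.9 -1.3 -2.4] M [-0.15  1.06  0.3 ] q6 1.8682272486556544
```

{"name": "step_hand", "arguments": {
  "plan": [
    [[0.0003, -0.0045, 0, 0.04], [0, 0, 0, 0]]
  ]
}}

```text
time: 16.47
position: [0.5213, 0.1122, 0.1003]
tool_rot: [0.985, -0.17, -0.004, 0.001]
ft_force: [-6.5, -3.4, -2.4]
grip_width: 0.0212
grip_force: 55.2
```

```bash
python3 st.py
```

```text
yaw -19.574420391877084 jaw [0.62627082 0.07452041 0.10313913] sq in tool rel jaw (mm) [ 2.4 -1.4  0.1] F [-6.5 -3.4 -2.4] M [-0.38  1.13  0.43] q6 1.9161921328697002
```

{"name": "step_hand", "arguments": {
  "plan": [
    [[0.0003, -0.0045, 0, 0.04], [0, 0, 0, 0]]
  ]
}}

```text
time: 16.63
position: [0.5223, 0.1149, 0.1]
tool_rot: [0.982, -0.188, -0.005, 0.003]
ft_force: [-8.6, -7.0, -2.5]
grip_width: 0.0213
grip_force: 55.6
```

```bash
python3 st.py
```

```text
yaw -21.6875904410273 jaw [0.62579155 0.07339738 0.10284162] sq in tool rel jaw (mm) [ 2.4 -2.7 -0.2] F [-8.6 -7.  -2.5] M [-1.17  1.28  0.81] q6 1.9628318734286394
```

{"name": "step_hand", "arguments": {
  "plan": [
    [[0.0003, -0.0045, 0, 0.04], [0, 0, 0, 0], [0, 0, 0, 0]]
  ]
}}

```text
time: 16.88
position: [0.523, 0.1174, 0.0997]
tool_rot: [0.979, -0.206, -0.006, 0.005]
ft_force: [-8.2, -10.8, -2.1]
grip_width: 0.0211
grip_force: 56.4
```

```bash
python3 st.py
```

```text
yaw -23.763544469147504 jaw [0.62498025 0.0721844  0.10239671] sq in tool rel jaw (mm) [ 2.5 -4.2 -0.7] F [ -8.2 -10.8  -2.1] M [-1.78  1.54  1.28] q6 2.007807739799965
```

{"name": "step_hand", "arguments": {
  "plan": [
    [[0.0002, -0.004, 0, 0.02], [0, 0, 0, 0], [0, 0, 0, 0]]
  ]
}}

```text
time: 17.13
position: [0.5236, 0.1196, 0.0994]
tool_rot: [0.977, -0.215, -0.007, 0.006]
ft_force: [-10.5, -14.5, -1.1]
grip_width: 0.0213
grip_force: 56.4
```

```bash
python3 st.py
```

```text
yaw -24.85947844069598 jaw [0.62472841 0.07249348 0.10193538] sq in tool rel jaw (mm) [ 2.8 -4.1 -1.2] F [-10.5 -14.5  -1.1] M [-2.47  1.75  1.24] q6 2.0344422197249634
```

The resisting moment has risen to about 3 N m, so the cock is on its stop. I'll ease back to mid-slack and check.

{"name": "step_hand", "arguments": {
  "plan": [
    [[0, 0.0045, 0, -0.03], [0, 0.0045, 0, -0.03], [0, 0, 0, 0]]
  ]
}}

```text
time: 17.38
position: [0.5221, 0.1155, 0.1001]
tool_rot: [0.982, -0.189, -0.005, 0.001]
ft_force: [-6.6, -0.4, -2.0]
grip_width: 0.0215
grip_force: 55.5
```

```bash
python3 st.py
```

```text
yaw -21.78174469821463 jaw [0.62553295 0.07383653 0.10276252] sq in tool rel jaw (mm) [ 2.8 -2.4 -0.3] F [-6.6 -0.4 -2. ] M [0.02 1.3  0.66] q6 1.9594617986541203
```

{"name": "step_hand", "arguments": {
  "plan": [
    [[0, 0.0045, 0, -0.035], [0, 0, 0, 0], [0, 0, 0, 0]]
  ]
}}

```text
time: 17.63
position: [0.5213, 0.1122, 0.1003]
tool_rot: [0.985, -0.172, -0.004, 0.0]
ft_force: [-5.9, 2.8, -2.4]
grip_width: 0.0213
grip_force: 55.3
```

```bash
python3 st.py
```

```text
yaw -19.858619616428133 jaw [0.62611305 0.0740638  0.10311179] sq in tool rel jaw (mm) [ 2.4 -1.9  0.1] F [-5.9  2.8 -2.4] M [0.35 1.12 0.53] q6 1.9181882139695186
```

{"name": "step_hand", "arguments": {
  "plan": [
    [[0, 0.0035, 0, -0.03], [0, 0, 0, 0], [0, 0, 0, 0]]
  ]
}}

```text
time: 17.88
position: [0.5208, 0.1094, 0.1004]
tool_rot: [0.987, -0.158, -0.003, -0.0]
ft_force: [-5.7, 3.1, -2.1]
grip_width: 0.0214
grip_force: 55.1
```

```bash
python3 st.py
```

```text
yaw -18.193570974481364 jaw [0.62662515 0.07431336 0.10336032] sq in tool rel jaw (mm) [ 2.  -1.4  0.3] F [-5.7  3.1 -2.1] M [0.58 0.98 0.45] q6 1.8823531589079086
```

{"name": "step_hand", "arguments": {
  "plan": [
    [[-0.003, 0, 0, 0], [0, 0, 0, 0], [0, 0, 0, 0]]
  ]
}}

```text
time: 18.13
position: [0.5208, 0.1097, 0.101]
tool_rot: [0.987, -0.159, -0.0, -0.0]
ft_force: [-2.4, 0.4, -3.2]
grip_width: 0.0213
grip_force: 55.1
```

```bash
python3 st.py
```

```text
yaw -18.31971107052336 jaw [0.62659389 0.07440429 0.10462191] sq in tool rel jaw (mm) [ 2.1 -1.3  1.6] F [-2.4  0.4 -3.2] M [0.36 0.54 0.45] q6 1.8875346789899514
```

{"name": "step_hand", "arguments": {
  "plan": [
    [[0, 0.0015, 0, -0.03], [0, 0, 0, 0], [0, 0, 0, 0]]
  ]
}}

```text
time: 18.38
position: [0.5204, 0.1082, 0.101]
tool_rot: [0.989, -0.146, -0.0, -0.0]
ft_force: [-2.0, -0.5, -4.4]
grip_width: 0.0214
grip_force: 55.0
```

```bash
python3 st.py
python3 -c "
from h import *
snap('wrist','w9');snap('scene','s9')
g=cv2.imread('pics/w9.png');s=cv2.imread('pics/s9.png')
a=cv2.resize(g[:150,160:360],(400,300),interpolation=cv2.INTER_CUBIC);b=cv2.resize(s[140:230,240:360],(400,300),interpolation=cv2.INTER_CUBIC);cv2.imwrite('pics/c9.png',cv2.resize(np.hstack([a,b]),(800,300)))"
```

```text
yaw -16.77015388586671 jaw [0.62710805 0.07578056 0.10460568] sq in tool rel jaw (mm) [2.  0.2 1.6] F [-2.  -0.5 -4.4] M [0.18 0.62 0.01] q6 1.8575288917397283
```

View pics/c9.png

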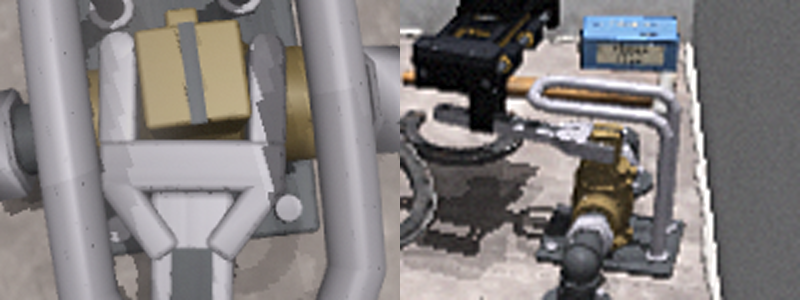

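The groove runs from (183,25) to (200,122), i.e. along the guard bars and across the pipe. The jaw straddles the square with its throat at v≈145. I'll check the groove yaw numerically.

Run:
```python
from h import *
F=lambda u,v,z:onplane('w9',160+u/2-.25,v/2-.25,z)
def yaw(a,b,z): d=F(*a,z)-F(*b,z); return np.degrees(np.arctan2(d[1],d[0])).round(1)
print('groove',yaw((183,25),(200,122),.118),yaw((181,25),(196,122),.118))
print('edge L',yaw((136,35),(148,128),.118),'edge R',yaw((238,20),(249,115),.118),'edge front',yaw((148,130),(247,115),.118)-90, 'back',yaw((136,33),(238,18),.118))
print('guard',yaw((40,0),(90,240),.147),yaw((322,0),(352,240),.147))
print('prongs inner',yaw((137,60),(137,138),.108),yaw((250,60),(250,138),.108), 'handle',yaw((170,250),(165,200),.106))
# outer guard: centre and groove centre
print(F(192,73,.118))
```

```text
groove -7.4 -8.5
edge L -9.7 edge R -10.7 edge front -7.599999999999994 back 82.4
guard -5.4 -9.3
prongs inner -16.7 -16.7 handle 168.6
[0.62855744 0.07486154 0.118     ]
```

Edges and groove sit at about -9±1.5° against a valve yaw of -10°, and the 3 N m resistance confirms the stop. I'll centre the slack and then withdraw.

{"name": "step_hand", "arguments": {
  "plan": [
    [[0, 0.004, 0, -0.035], [0, 0.0035, 0, -0.03], [0, 0, 0, 0]]
  ]
}}

```text
time: 18.73
position: [0.5199, 0.1006, 0.1013]
tool_rot: [0.994, -0.113, 0.001, -0.0]
ft_force: [-0.3, 0.3, -3.6]
grip_width: 0.0215
grip_force: 55.0
```

```bash
python3 st.py
```

```text
yaw -12.999167294409832 jaw [0.62841941 0.07527111 0.10535641] sq in tool rel jaw (mm) [0.6 0.1 2.4] F [-0.3  0.3 -3.6] M [ 0.11  0.18 -0.01] q6 1.7778810595747538
```

{"name": "step_hand", "arguments": {
  "plan": [
    [[-0.004, 0, 0, 0], [-0.006, 0, 0, 0], [0, 0, 0, 0]]
  ]
}}

```text
time: 18.98
position: [0.507, 0.1039, 0.1009]
tool_rot: [0.994, -0.113, -0.001, 0.0]
ft_force: [-0.9, -0.3, -4.0]
grip_width: 0.0213
grip_force: 55.0
```

```bash
python3 st.py
```

```text
yaw -12.98387338498882 jaw [0.61558491 0.0785487  0.10438849] sq in tool rel jaw (mm) [13.9  0.4  1.4] F [-0.9 -0.3 -4. ] M [ 0.1   0.27 -0.05] q6 1.7830099243565223
```

Free of the square. Withdraw, lift slightly, and carry to the bare area.

{"name": "step_hand", "arguments": {
  "plan": [
    [[-0.013, 0, 0, 0], [-0.013, 0, 0, 0], [0, 0, -0.008, 0], [0, 0, -0.008, 0], [0.0004, 0.0273, 0, 0], [0.0004, 0.0273, 0, 0], [0.0004, 0.0273, 0, 0], [0.0004, 0.0273, 0, 0], [0.0004, 0.0273, 0, 0], [0.0004, 0.0273, 0, 0], [0.0004, 0.0273, 0, 0], [0.0004, 0.0273, 0, 0], [0.0004, 0.0273, 0, 0], [0, 0, 0, 0], [0, 0, 0, 0]]
  ]
}}

```text
time: 20.23
position: [0.4336, -0.1336, 0.1181]
tool_rot: [0.993, -0.115, 0.002, 0.001]
ft_force: [-0.4, 0.3, -3.8]
grip_width: 0.0212
grip_force: 55.0
```

```bash
python3 st.py
```

```text
yaw -13.17836150587361 jaw [ 0.5420334  -0.15929776  0.12223986] sq in tool rel jaw (mm) [  31.2 -248.    19. ] F [-0.4  0.3 -3.8] M [0.13 0.23 0.05] q6 1.2546455888115609
```

{"name": "step_hand", "arguments": {
  "plan": [
    [[0, 0, 0.025, 0], [0, 0, 0.025, 0], [0, 0, 0.025, 0], [0, 0, 0.02, 0], [0, 0, 0.01, 0], [0, 0, 0.004, 0], [0, 0, 0, 0], [0, 0, 0, 0]]
  ]
}}

```text
time: 20.9
position: [0.4327, -0.1308, 0.0085]
tool_rot: [0.994, -0.112, 0.001, 0.0]
ft_force: [-0.1, -1.1, -4.3]
grip_width: 0.0213
grip_force: 55.0
```

{"name": "step_hand", "arguments": {
  "plan": [
    [[0, 0, 0.003, 0], [0, 0, 0, 0], [0, 0, 0, 0]]
  ]
}}

```text
time: 21.15
position: [0.4322, -0.1311, 0.0056]
tool_rot: [0.994, -0.113, 0.001, 0.0]
ft_force: [-0.8, 0.2, -3.6]
grip_width: 0.0212
grip_force: 55.0
```

{"name": "step_hand", "arguments": {
  "plan": [
    [[0, 0, 0.0015, 0], [0, 0, 0.001, 0], [0, 0, 0, 0], [0, 0, 0, 0]]
  ],
  "grip_n": 20
}}

```text
time: 21.48
position: [0.4322, -0.1312, 0.0033]
tool_rot: [0.994, -0.113, 0.001, 0.0]
ft_force: [-0.2, 1.0, 5.4]
grip_width: 0.0216
grip_force: 20.0
```

{"name": "step_hand", "arguments": {
  "plan": [
    [[0, 0, 0, 0], [0, 0, 0, 0], [0, 0, 0, 0], [0, 0, -0.01, 0], [0, 0, -0.02, 0], [0, 0, -0.03, 0], [0, 0, -0.03, 0], [0, 0, -0.03, 0], [0, 0, -0.03, 0], [0, 0, -0.03, 0], [0, 0, 0, 0], [0, 0, 0, 0]]
  ],
  "jaw": 0.04,
  "grip_n": 20
}}

```text
time: 22.48
position: [0.4327, -0.1315, 0.1846]
tool_rot: [0.994, -0.113, 0.002, 0.001]
ft_force: [-0.5, -0.7, -0.6]
grip_width: 0.0398
grip_force: 0.0
```

Run:
```python
from h import *
c=snap('wrist','w10');snap('scene','s10');snap('top','t10')
# numeric check: prong tips expected on the worktop at jaw+16 along yaw -13, handle end
y=np.radians(-13);ax=np.array([np.cos(y),np.sin(y),0]);n=np.array([-ax[1],ax[0],0]);t=np.array([.4322,-.1312,.012])
g=cv2.cvtColor(cv2.imread('pics/w10.png'),cv2.COLOR_BGR2GRAY)
for s in(-1,1):
    print(s,[int(g[int(round(p[1])),int(round(p[0]))]) if p[1]>=0 else None for k in range(96,144,3) for p in [proj(c,t+ax*k/1000+s*n*.0193)[0]]])
# bystanders moved? compare first and last scene/top images
for a,b,m in (('scene0','s10','scene'),('top0','t10','top')):
    d=cv2.absdiff(cv2.imread(f'pics/{a}.png'),cv2.imread(f'pics/{b}.png')).max(2)>60
    k,l,st,ce=cv2.connectedComponentsWithStats(cv2.morphologyEx(d.astype(np.uint8),cv2.MORPH_OPEN,np.ones((3,3))))
    print(m,[(s[:5].tolist()) for s in st[1:] if s[4]>25])
```

```text
-1 [182, 204, 204, 207, 208, 207, 207, 206, 200, 217, 199, 151, 150, 148, 145, 144]
1 [173, 197, 197, 199, 199, 197, 197, 196, 215, 198, 181, 138, 138, 136, 142, 146]
scene [[116, 0, 30, 100, 1565], [168, 0, 35, 15, 331], [181, 15, 18, 10, 90], [171, 16, 7, 6, 31], [207, 16, 10, 9, 48], [190, 22, 22, 10, 162], [172, 27, 99, 110, 2364], [193, 33, 51, 34, 454], [115, 56, 96, 86, 1924], [133, 101, 7, 11, 44], [216, 122, 17, 4, 59], [39, 124, 10, 14, 77], [229, 138, 11, 7, 56], [216, 143, 35, 8, 150], [218, 151, 35, 34, 483], [197, 158, 11, 12, 101], [190, 171, 9, 7, 52], [117, 174, 66, 17, 498], [227, 185, 17, 16, 167], [239, 188, 43, 56, 1174], [127, 195, 15, 10, 62], [141, 201, 25, 13, 160], [152, 215, 93, 71, 2594], [214, 214, 7, 4, 26], [256, 238, 10, 7, 41], [269, 247, 6, 6, 27], [257, 251, 14, 9, 65], [201, 255, 8, 7, 44], [195, 282, 6, 11, 51], [229, 309, 36, 14, 308]]
top [[400, 140, 42, 22, 369], [301, 153, 179, 225, 16045], [239, 177, 82, 74, 2383], [319, 189, 7, 6, 34], [293, 197, 34, 20, 255], [327, 204, 9, 14, 85], [254, 230, 9, 12, 70], [260, 239, 47, 33, 424], [103, 256, 100, 128, 7309], [250, 302, 61, 82, 2430], [208, 307, 13, 13, 83], [196, 314, 7, 11, 43], [193, 328, 23, 19, 230], [222, 333, 47, 51, 1480]]
```

The spanner lies flat where expected, tips at about 128 mm from the grip point. The image differences from the start show only the arm, the spanner and shadows. Handing in.

```bash
python3 -c "
from rig import robot
print(robot.hand_in())"
```

```text
the job is handed in; nothing more can be done
None
```

The job is handed in: the cock was turned clockwise until it resisted at about 3 N m (about 0.7 N m turns it), which I took as the stop, though the square measured within about 1.5° of fully shut; the spanner is off and flat on the bare worktop clear of the valve, and a before-and-after image comparison showed nothing else moved.

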